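Put the citrus juicer together and keep the cone pressed home

ROBOT

A 7-joint arm with a two-finger parallel gripper is mounted at the origin on the work surface. World frame = base frame: x ahead of the robot, y to its left, z up, the work surface at z = 0. Lengths are in m, angles in rad, forces in N, time in s.
With the tool pointing down it reaches from about 0.425 to 0.875 m from the base axis. Payload 4.7 kg.
Tool frame: the origin (TCP) lies between the finger pads; the fingertips stand 17 mm ahead of it and the grasp point (between the pads) lies 2 mm behind it; z points along the fingers, y is the direction in which the jaws open and shut (so a half turn about z gives the same grasp; the last joint's range is limited). The gripper opens to 87 mm and grips with 3 to 60 N. Pads are 19 mm wide; open, the fingers measure 117 mm over their backs; the gripper's body (75 mm by 190 mm) begins 51 mm behind the grasp point.
Start: joints at [-1.277, 0.321, -0.07, 1.45, 0.023, 1.371, -0.057], TCP at [0.18, 0.625, 0.24] pointing down, gripper open.
Joint ranges: [-2.86, 2.86], [-0.3, 2.09], [-1.38, 1.24], [0.06, 2.45], [-1.56, 4.7], [0.09, 2.05], [-2.69, 2.69]. Speed limits (rad/s): [2.57, 2.57, 3.14, 3.14, 3.14, 3.14, 3.14].

INTERFACE

Orientations are given as a unit quaternion [x, y, z, w].
In Python, from station import bot gives the robot as it stands.
- The arm moves only by the tool servo_tool, never from a script. Its argument "targets" is a list of rows, each a list of 7 numbers: the shift along the world's x, y, z in cm, then the turn, a rotation vector about the world's x, y, z in rad, then the finger opening in cm, from 0 to 8.7. In form: [[tx, ty, tz, rx, ry, rz, gripper], ...]. A call has 1 to 8 rows; each row is the pose to reach, as a shift and turn from the pose commanded when the call began; what a row does not reach only later rows make up. A row lasts 1/8 s, in which the tool goes at most 62.5 mm and 10.7 degrees, less where a joint would pass 70% of its speed; a pose out of reach is approached as far as the arm can. A call with a gripper value outside its range is refused whole. The fingers move at their own pace and stop on an object; "squeeze" is the grip in N (left out, the last holds). Time passes only in rows, so rows that repeat a pose let the fingers close. It gives the time, the measured TCP pose, the force and the opening at its end, in the units of the state.
- bot.observe(): the state, without advancing time (a new reading comes with each control period).
- bot.grab_frame(name): name is "scene" or "top" or "wrist"; returns a dict with "color" (384x512x3 uint8, blue, green, red), "z_map" (384x512 float32, m along the optical axis (not along the pixel's ray), 0 where there is no reading), "camera_matrix" (3x3 intrinsics, pixels), "origin" and "orientation" of the camera in the world; the wrist camera has in their place "T_tool_cam" (4x4, takes a point from camera to tool coordinates, whose origin is the TCP and whose axes are the flange's). Camera axes: x right, y up, looking along -z (the intrinsics and any distortion apply to the point x, -y, -z); pixel columns grow to the right and rows downward; lengths in m; the calibration is good to about 2 mm. A picture is of the moment at which its call begins: read the wrist's pose just before it.
- bot.sign_off(): hands the job in, once; it reports no verdict.
The state is a dict: "t": time; "joint_pos": joint angles; "joint_vel": joint speeds; "tau": joint torques, N m; "tcp_pos": TCP position; "tool_rot": TCP orientation; "ft_force": force on the tool from outside, world axes, zero at the start; "wrist_torque": the same for the moment, N m; "opening": finger opening in m.
Only numpy, scipy, OpenCV 4.12 (cv2) and the standard library are available. Lean on these libraries where they do the work, as an engineer would, in place of code of your own. Each camera call takes 0.05 s, during which the arm holds its last target.

TASK

Put the citrus juicer together: take the round steel strainer and lower it by hand (do not drop it) over the juicer's central spigot until it sits fully home, and let go of it; then take the ribbed reamer cone out of the half-open drawer and press it onto the drive shaft until it clicks. Do not stop at the click: keep bearing down until the sprung shaft is pushed right down, and finish like that, still holding the cone and pressing it down. Leave the drawer and all the other things where they are.

Things in the scene. Friction and masses are not known exactly. Their poses are not given: they have to be found in the camera images.
- juicer: Citrus juicer base, white plastic with a steel band, fixed, 148 mm in diameter. Origin: centre of its underside on the shelf; z up along its axis. On top a juice dish (inside diameter 138 mm, rim at 112 mm height) with a small spout to the juicer's own -x, reaching 104 mm from the axis. On the axis in the dish: a round shoulder (diameter 38 mm, top at 100 mm), the spigot on it, then the drive shaft.
- spigot_top (a point): Top of the juicer's spigot, on its axis, 126 mm above the juicer's underside. The spigot is a round post 24 mm in diameter from 100 to 122.5 mm height, tapered above that to 18 mm. The strainer's sleeve goes over it.
- shaft_tip (a point): Top of the steel drive shaft (diameter 9.6 mm), which stands up out of the spigot on the juicer's axis; 157.5 mm above the juicer's underside at rest, and it moves down with the shaft. z up. Four small sprung catch balls bulge from the shaft, centred 6 mm below this point and together 16.6 mm across: they snap into the cone.
- drive_shaft (a joint): How far the drive shaft is pushed down on its switch spring: 0 m at rest, 0.006 m right down against its stop. The spring takes about 2.5 N to start and 8.5 N to be right down, and lifts the shaft again when the push ends.
- strainer: Round shallow strainer basket of slotted sheet steel, loose, about 0.11 kg, level on the shelf. Origin: on its axis at the level of its four tiny feet (2 mm high, under the outer part); z up. Rim 124 mm in diameter, 16 mm high, wall 3 mm, floor from 2 to 4 mm height, an upright sleeve in the middle. Fully home, the floor rests on the juicer's shoulder and the origin is 98 mm above the juicer's underside. Any yaw.
- sleeve_top (a point): Centre of the upper end of the strainer's sleeve, 34 mm above the strainer's origin. The sleeve is a tube of 36 mm outside diameter with a 27 mm bore right through the floor (1.5 mm clearance all round the spigot). Grip it outside, from above; between sleeve and basket wall there are 39 mm, so open the jaws only part way if they are to go down into the basket.
- cone: Reamer cone of white plastic, a ribbed dome with a blunt point, loose, about 0.06 kg, standing open side down on the drawer's floor. Origin: centre of its lower rim; z up. 66 mm high. From 0 to 30 mm it is a plain upright cylinder of 49 mm outside diameter: grip it there. Clicked home, its rim is 44.3 mm below the shaft tip (113 mm above the juicer's underside, 107 with the shaft right down). Any yaw.
- cone_lip (a point): Point on the cone's axis, 30 mm above its rim: centre of the 13 mm hole for the shaft, in a lip 4 mm thick; below it a cavity 41 mm wide that goes over the sleeve. The lip meets the catch balls when this point is 2 mm below the shaft tip. Pushing through takes about 8 N and first sinks the shaft up to 6 mm; then the force drops, the shaft comes up, and the cone snaps on, this point 14.3 mm below the tip.
- drawer_unit: Low wooden cabinet, fixed, 424 mm wide, 86 mm high, its drawer half open to its own -x. Origin: on the shelf below the middle of the open part of the drawer, which is about 165 mm long and 364 mm wide inside, floor 10 mm above the shelf, sides up to 56 mm; the cabinet's top begins at x = 78 mm. Cone and ramekin stand at its two ends in y (either way round), utensils lie along x between.
- drawer_front (a point): Middle of the upper edge of the drawer's front panel (16 mm thick, its inner face 8 mm behind this point), 72 mm above the shelf; a brass knob stands out before it. Moves with the drawer.
- drawer (a joint): Drawer position, 0 m when half open as found (a centimetre more or less at the start), growing as it is pulled out. Stiff slide, about 6 N. To be left as it is.
- ramekin: Small fluted white ceramic ramekin, 76 mm in diameter, 42 mm high, in the drawer. Origin: centre of its underside. Leave alone.
- whisk: Steel balloon whisk lying in the drawer along x, about 215 mm long, balloon 42 mm thick. Origin on its underside, about at the middle. Leave alone.
- spatula: Red silicone spatula with a wooden handle lying in the drawer along x, 238 mm long, 44 mm wide, 10 mm high. Origin on its underside. Leave alone.
- can_opener: Aluminium hand can opener lying in the drawer along x, 160 mm long, 42 mm wide, 26 mm high. Origin on its underside. Leave alone.
- glass: Clear tumbler, 68 mm in diameter, 75 mm high, on the shelf. Origin: centre of its underside. Leave alone.
- mug: Blue glazed mug, 76 mm in diameter, 78 mm high, handle to its own +y, on the shelf. Origin: centre of its underside. Leave alone.
- jar: Amber jar with a steel lid, 80 mm in diameter, 110 mm high, on the shelf beside the cabinet. Origin: centre of its underside. Leave alone.
- tin: Food tin, 74 mm in diameter, 100 mm high, on the shelf beside the cabinet. Origin: centre of its underside. Leave alone.
There are look-alikes about, which are no part of the job. What is shaped like the cone but purple or yellow is not meant.

How it is judged:
By the outcome, as a careful person would: the job done as asked, in the order asked, and still so for the second after the job is handed in, while the arm keeps its last pose, push and grip.
It also fails if it takes over 70 s, if anything falls off the work surface, if the arm or the gripper's body presses on something with over 40 N, if the wrist force passes 120 N, or if a joint passes its speed limit or range.

## Working session

There is one attempt and no reset: what is moved stays moved. The work goes in short steps, Python scripts to look and compute and a tool call to move; the robot and the scene stay as the last step left them, time stands still between calls to the robot, and variables do not carry over. Pictures are saved under pics/ and viewed, and the job is handed in when it is done.

Besides the shell and the picture viewer there is one more tool, called after "Call:" as name(argument=value, ...), one argument or row to a line, values as JSON. servo_tool: Moves the arm, as the interface text tells. Its arguments: {"type":"object","properties":{"targets":{"type":"array"},"squeeze":{"type":"number"}},"required":["targets"]}

```bash
ls; mkdir -p pics; cat > h.py <<'E'
import numpy as np, cv2
from scipy.spatial.transform import Rotation as R
from station import bot
def save(f,n): cv2.imwrite('pics/'+n+'.png',f['color'])
E
python3 - <<'E'
from h import *
o=bot.observe(); print({k:np.round(v,3) for k,v in o.items()})
for n in ('scene','top','wrist'):
    f=bot.grab_frame(n); save(f,n+'0')
    print(n,np.round(f['camera_matrix'],1).tolist(),[ (k,np.round(f[k],3).tolist()) for k in f if k not in('color','z_map','camera_matrix')])
E
```

```text
pics
{'t': np.float64(0.0), 'joint_pos': array([-1.277,  0.322, -0.07 ,  1.452,  0.023,  1.371, -0.057]), 'joint_vel': array([ 0.001, -0.   , -0.   ,  0.   , -0.001,  0.   , -0.003]), 'tau': array([ 0.0000e+00, -4.9128e+01, -4.0400e-01, -3.1253e+01, -6.4000e-02,
        4.4000e-02,  0.0000e+00]), 'tcp_pos': array([0.179, 0.624, 0.238]), 'tool_rot': array([ 0.139,  0.99 , -0.001, -0.   ]), 'ft_force': array([-0.12 ,  0.419,  0.625]), 'wrist_torque': array([-0.055,  0.048,  0.047]), 'opening': np.float64(0.087)}
scene [[395.5, 0.0, 257.5], [0.0, 395.5, 186.4], [0.0, 0.0, 1.0]] [('origin', [1.086, -0.066, 1.09]), ('orientation', [0.203, 0.174, 0.648, 0.713])]
top [[388.0, 0.0, 259.7], [0.0, 388.0, 193.0], [0.0, 0.0, 1.0]] [('origin', [0.47, 0.002, 1.073]), ('orientation', [0.021, -0.019, -0.699, 0.714])]
wrist [[276.1, 0.0, 255.1], [0.0, 276.1, 190.3], [0.0, 0.0, 1.0]] [('T_tool_cam', [[0.0, 0.965, 0.261, 0.071], [1.0, -0.0, -0.0, 0.0], [-0.0, 0.261, -0.965, -0.145], [0.0, 0.0, 0.0, 1.0]])]
```

View pics/scene0.png

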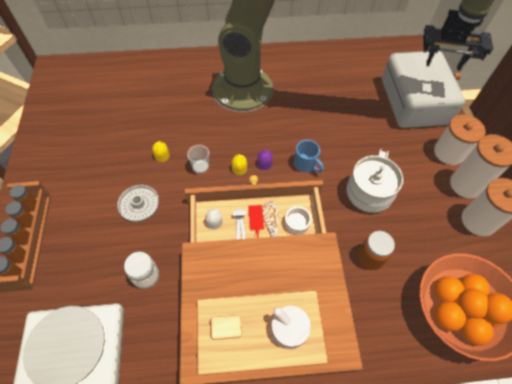

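View pics/top0.png

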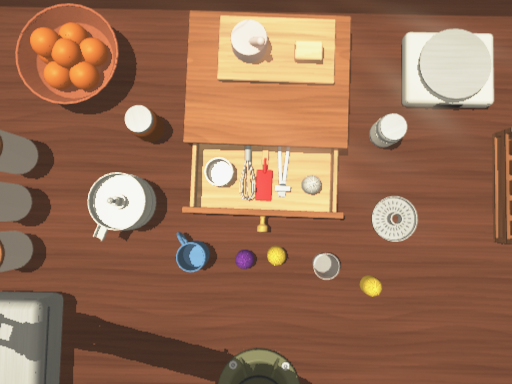

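View pics/wrist0.png

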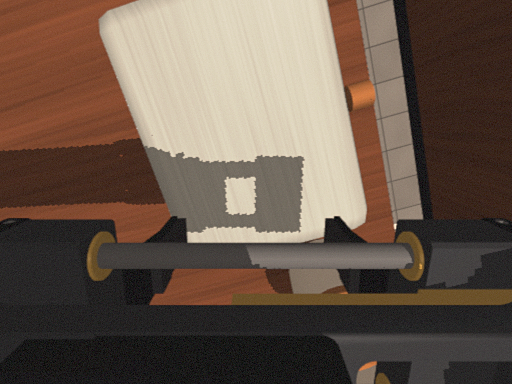

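The scene view shows the juicer at (375,183), the strainer at (138,203) and the cone at (213,217). In the top view they are at about (120,203), (395,219) and (312,185). Next I'll zoom in and measure.

```bash
cat >> h.py <<'E'
def ray(f,u,v):
    K=f['camera_matrix']; d=np.array([(u-K[0,2])/K[0,0],-(v-K[1,2])/K[1,1],-1.0])
    if 'origin' in f: Rm=R.from_quat(f['orientation']).as_matrix(); o=np.array(f['origin'])
    else:
        T=f['T']; Rm=T[:3,:3]; o=T[:3,3]
    return o,Rm@d
def on_plane(f,u,v,z):
    o,d=ray(f,u,v); return o+d*(z-o[2])/d[2]
def cloud(f):
    K=f['camera_matrix']; z=f['z_map']; v,u=np.mgrid[:z.shape[0],:z.shape[1]]
    d=np.stack([(u-K[0,2])/K[0,0],-(v-K[1,2])/K[1,1],-np.ones_like(z)],-1)*z[...,None]
    o,_=ray(f,0,0); Rm=R.from_quat(f['orientation']).as_matrix() if 'origin' in f else f['T'][:3,:3]
    P=d@Rm.T+o; P[z<=0]=np.nan; return P
def wrist():
    s=bot.observe(); f=bot.grab_frame('wrist'); T=np.eye(4); T[:3,:3]=R.from_quat(s['tool_rot']).as_matrix(); T[:3,3]=s['tcp_pos']
    f['T']=T@f['T_tool_cam']; return f
def crop(f,n,x,y,w,h,k): cv2.imwrite('pics/'+n+'.png',cv2.resize(f['color'][y:y+h,x:x+w],None,fx=k,fy=k,interpolation=cv2.INTER_CUBIC))
def circ(p,r=None):
    A=np.c_[2*p,np.ones(len(p))]; c=np.linalg.lstsq(A,(p**2).sum(1),rcond=None)[0]; return c[:2],np.sqrt(c[2]+c[:2]@c[:2])
E
python3 - <<'E'
from h import *
t=bot.grab_frame('top'); s=bot.grab_frame('scene')
crop(t,'tj',70,160,110,90,6); crop(t,'td',180,140,170,110,4); crop(s,'sj',320,130,110,90,6)
for f,n in ((t,'top'),(s,'scene')):
    P=cloud(f)
    for nm,uv in {'top':{'jtip':(119,202),'strain':(396,219),'cone':(312,185)},'scene':{'jtip':(379,176),'strain':(138,203),'cone':(213,217)}}[n].items():
        print(n,nm,P[uv[1],uv[0]].round(3),on_plane(f,*uv,0.06).round(3))
    # blobs by depth
    near=lambda c,r:np.linalg.norm(P[...,:2]-c,axis=-1)<r
    for nm,c,zl,zh,r in (('jrim',(.44,.375),.105,.118,.12),('jtop',(.44,.375),.14,.165,.05),('strim',(.4,-.38),.010,.022,.1),('sleeve',(.4,-.38),.028,.045,.1),('cone',(.49,-.14),.05,.085,.05)):
        m=near(c,r)&(P[...,2]>zl)&(P[...,2]<zh); q=P[m]
        if len(q): print(n,nm,len(q),q.mean(0).round(4),q.min(0).round(3),q.max(0).round(3))
E
```

```text
top jtip [0.495 0.352 0.119] [0.496 0.374 0.06 ]
top strain [ 0.468 -0.371 -0.003] [ 0.468 -0.349  0.06 ]
top cone [ 0.55  -0.128  0.076] [ 0.552 -0.13   0.06 ]
top jrim 307 [0.4748 0.3744 0.1102] [0.4   0.291 0.105] [0.556 0.435 0.116]
top strim 159 [ 0.4434 -0.3729  0.0148] [ 0.408 -0.42   0.01 ] [ 0.493 -0.3    0.022]
top sleeve 75 [ 0.4679 -0.3593  0.0331] [ 0.452 -0.379  0.028] [ 0.484 -0.342  0.038]
top cone 284 [ 0.4823 -0.1438  0.0687] [ 0.466 -0.189  0.052] [ 0.539 -0.091  0.076]
scene jtip [0.507 0.361 0.125] [0.468 0.39  0.06 ]
scene strain [ 0.481 -0.354  0.033] [ 0.496 -0.346  0.06 ]
scene cone [ 0.566 -0.128  0.067] [ 0.563 -0.128  0.06 ]
scene jrim 228 [0.4731 0.3727 0.1103] [0.399 0.292 0.105] [0.557 0.434 0.118]
scene strim 151 [ 0.4442 -0.3693  0.0153] [ 0.405 -0.419  0.01 ] [ 0.492 -0.301  0.022]
scene sleeve 62 [ 0.469  -0.3586  0.0333] [ 0.452 -0.376  0.028] [ 0.485 -0.342  0.037]
scene cone 287 [ 0.4803 -0.1434  0.0659] [ 0.465 -0.189  0.05 ] [ 0.539 -0.091  0.078]
```

View pics/tj.png

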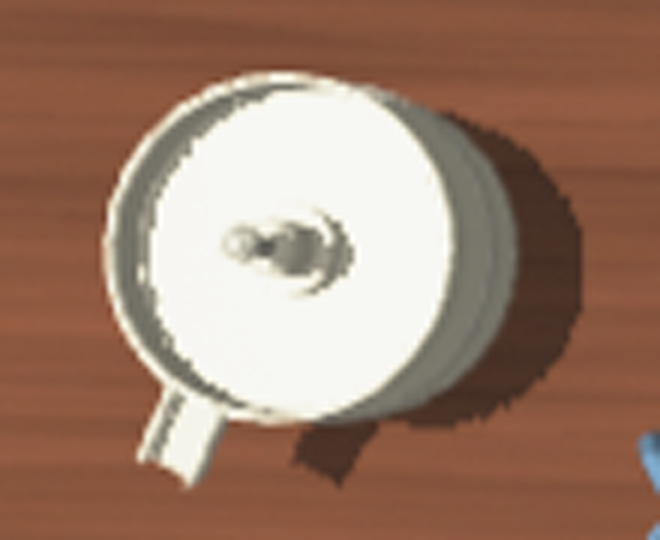

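View pics/sj.png

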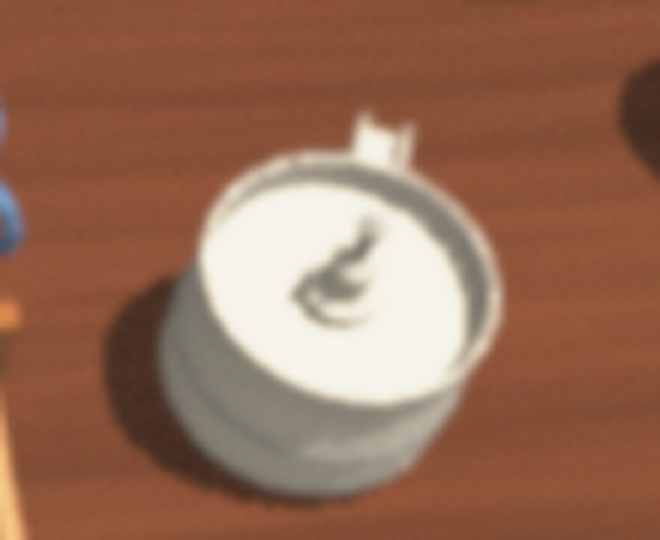

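View pics/td.png

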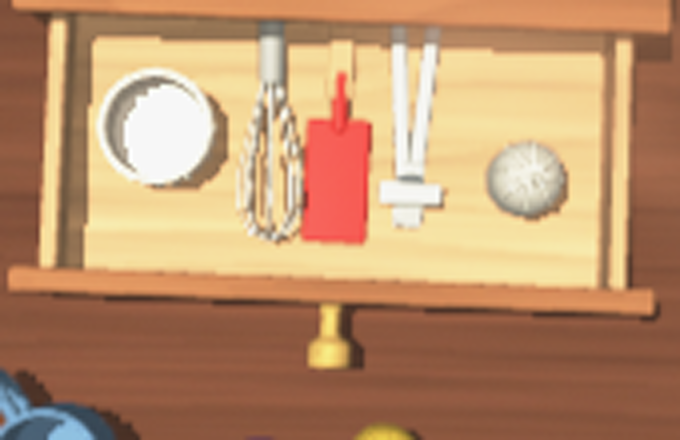

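```bash
python3 - <<'E'
from h import *
for n in('top','scene'):
    f=bot.grab_frame(n); P=cloud(f)
    near=lambda c,r:np.linalg.norm(P[...,:2]-c,axis=-1)<r
    # juicer rim: exclude spout by iterative fit
    m=near((.49,.36),.1)&(P[...,2]>.107)&(P[...,2]<.118); q=P[m][:,:2]
    for i in range(6):
        c,r=circ(q); e=abs(np.linalg.norm(q-c,axis=1)-r); q=q[e<max(.003,np.percentile(e,85))]
    print(n,'jrim',c.round(4),r.round(4),len(q))
    m=near((.468,-.36),.075)&(P[...,2]>.012)&(P[...,2]<.022); q=P[m][:,:2]; c,r=circ(q); print(n,'strim',c.round(4),r.round(4),len(q))
    m=near((.468,-.36),.03)&(P[...,2]>.028)&(P[...,2]<.045); q=P[m]; print('sleeve',q.mean(0).round(4),(q.min(0)/2+q.max(0)/2).round(4))
    m=near((.553,-.128),.045)&(P[...,2]>.058)&(P[...,2]<.085); q=P[m]; print('cone',q.mean(0).round(4),q.min(0).round(3),q.max(0).round(3))
    for uv in ((P),):
        m=near((.49,.36),.04)&(P[...,2]>.13); print('shaft',P[m].round(3).tolist()[:10])
E
```

```text
top jrim [0.4964 0.3626] 0.0699 269
top strim [ 0.4681 -0.3601] 0.0555 216
sleeve [ 0.4679 -0.3586  0.033 ] [ 0.4677 -0.3597  0.0328]
cone [ 0.5539 -0.1281  0.0675] [ 0.533 -0.15   0.058] [ 0.575 -0.109  0.079]
shaft [[0.503, 0.364, 0.153], [0.503, 0.361, 0.153], [0.5, 0.368, 0.153], [0.5, 0.365, 0.156], [0.5, 0.363, 0.156], [0.5, 0.36, 0.156], [0.5, 0.357, 0.157], [0.501, 0.357, 0.152], [0.498, 0.367, 0.155], [0.498, 0.364, 0.158]]
scene jrim [0.4971 0.3631] 0.0699 207
scene strim [ 0.4676 -0.359 ] 0.0541 193
sleeve [ 0.4679 -0.3588  0.0334] [ 0.4691 -0.3586  0.0332]
cone [ 0.5595 -0.1286  0.0677] [ 0.535 -0.151  0.058] [ 0.577 -0.108  0.079]
shaft [[0.491, 0.36, 0.154], [0.493, 0.362, 0.155], [0.494, 0.364, 0.157], [0.494, 0.367, 0.156], [0.497, 0.357, 0.157], [0.498, 0.36, 0.158], [0.496, 0.364, 0.156], [0.498, 0.366, 0.158], [0.496, 0.37, 0.155], [0.496, 0.356, 0.151]]
```

Top crop: shaft tip at about (240,242)/6, spout pointing down-left. Drawer crop: cone at (527,180)/4, with the ramekin, whisk, spatula and can opener to its left. Next I'll check the corridor heights and the wall clearances in the drawer.

```bash
python3 - <<'E'
from h import *
for n in('top','scene'):
    f=bot.grab_frame(n); P=cloud(f).reshape(-1,3); P=P[~np.isnan(P[:,0])]
    # transit corridor max heights
    def seg(a,b,r):
        a=np.array(a);b=np.array(b);t=np.clip((P[:,:2]-a)@(b-a)/((b-a)@(b-a)),0,1)
        d=np.linalg.norm(P[:,:2]-(a+t[:,None]*(b-a)),axis=1); m=d<r; q=P[m]; q=q[q[:,2]<.6]; i=np.argsort(-q[:,2])[:3]; return q[i].round(3).tolist()
    print(n,'start->juicer',seg((.18,.625),(.497,.363),.13)); print('juicer->strainer',seg((.497,.25),(.468,-.36),.13))
    print('near strainer',seg((.468,-.36),(.468,-.361),.14))
    # drawer: side wall near cone, cabinet edge, front
    for nm,z0,z1,b in (('wallR',.051,.062,(.5,.6,-.24,-.16)),('wallL',.051,.062,(.5,.6,.1,.26)),('front',.066,.077,(.44,.55,-.2,.2)),('cab',.08,.092,(.55,.75,-.2,.2))):
        m=(P[:,2]>z0)&(P[:,2]<z1)&(P[:,0]>b[0])&(P[:,0]<b[1])&(P[:,1]>b[2])&(P[:,1]<b[3]);q=P[m]
        if len(q)>5:
            print(nm,len(q),q.min(0).round(3),q.max(0).round(3))
            if nm=='front': print(np.polyfit(q[:,1],q[:,0],1).round(4))
            if nm[:4]=='wall': print(np.polyfit(q[:,0],q[:,1],1).round(4), np.sort(q[:,1])[::6].round(3))
            if nm=='cab':
                for y in(-.15,-.1,0,.1): 
                    k=abs(q[:,1]-y)<.01; print(y,q[k][:,0].min().round(3))
E
```

```text
top start->juicer [[0.498, 0.363, 0.16], [0.498, 0.361, 0.159], [0.491, 0.361, 0.158]]
juicer->strainer [[0.498, 0.363, 0.16], [0.498, 0.361, 0.159], [0.491, 0.361, 0.158]]
near strainer [[0.465, -0.344, 0.037], [0.454, -0.357, 0.037], [0.478, -0.349, 0.037]]
wallR 154 [ 0.501 -0.194  0.051] [ 0.598 -0.183  0.06 ]
[-0.0161 -0.18  ] [-0.194 -0.194 -0.193 -0.193 -0.193 -0.193 -0.191 -0.191 -0.191 -0.19
 -0.19  -0.19  -0.189 -0.188 -0.188 -0.188 -0.188 -0.187 -0.186 -0.186
 -0.186 -0.185 -0.185 -0.185 -0.184 -0.184]
wallL 188 [0.5   0.101 0.051] [0.598 0.19  0.061]
[-0.0863  0.2231] [0.101 0.112 0.128 0.144 0.152 0.153 0.179 0.18  0.18  0.181 0.181 0.181
 0.182 0.182 0.183 0.183 0.184 0.184 0.184 0.185 0.185 0.186 0.186 0.187
 0.187 0.187 0.188 0.188 0.189 0.189 0.189 0.19 ]
front 989 [ 0.466 -0.199  0.066] [0.549 0.199 0.077]
[-0.0086  0.4794]
cab 6072 [ 0.55 -0.2   0.08] [0.75  0.2   0.092]
-0.15 0.646
-0.1 0.647
0 0.65
0.1 0.651
scene start->juicer [[0.217, 0.614, 0.475], [0.217, 0.627, 0.475], [0.214, 0.604, 0.474]]
juicer->strainer [[0.495, 0.366, 0.158], [0.498, 0.366, 0.158], [0.497, 0.357, 0.158]]
near strainer [[0.472, -0.373, 0.04], [0.456, -0.351, 0.038], [0.463, -0.344, 0.038]]
wallR 121 [ 0.502 -0.193  0.051] [ 0.599 -0.183  0.062]
[-0.0121 -0.1812] [-0.193 -0.192 -0.192 -0.192 -0.192 -0.19  -0.19  -0.189 -0.189 -0.189
 -0.188 -0.187 -0.187 -0.186 -0.186 -0.185 -0.184 -0.184 -0.183 -0.183
 -0.183]
wallL 140 [0.5   0.102 0.051] [0.6   0.19  0.061]
[-0.0812  0.2201] [0.102 0.121 0.138 0.15  0.152 0.18  0.18  0.181 0.181 0.182 0.182 0.183
 0.184 0.184 0.185 0.185 0.186 0.187 0.187 0.188 0.189 0.189 0.189 0.19 ]
front 698 [ 0.464 -0.199  0.066] [0.55  0.2   0.077]
[0.0005 0.48  ]
cab 5237 [ 0.56  -0.2    0.081] [0.75  0.2   0.092]
-0.15 0.646
-0.1 0.648
0 0.649
0.1 0.651
```

The corridor is clear below 0.16 m. First I'll go above the juicer for a wrist view, turning the jaws to world y.

Call:
servo_tool(
  targets=[
    [2, -1.5, 3, 0, 0, 0.03, 8.7],
    [7, -5, 4, 0, 0, 0.07, 8.7],
    [12, -9, 4, 0, 0, 0.12, 8.7],
    [17, -13.5, 4, 0, 0, 0.16, 8.7],
    [22, -18, 4, 0, 0, 0.2, 8.7],
    [27, -22, 4, 0, 0, 0.24, 8.7],
    [30.5, -25, 4, 0, 0, 0.28, 8.7],
    [31.7, -26.2, 4, 0, 0, 0.28, 8.7],
  ],
)

```text
t: 1.45
tcp_pos: [0.5004, 0.358, 0.2797]
tool_rot: [0.004, 1.0, -0.001, 0.001]
ft_force: [-0.6, -0.2, 0.3]
opening: 0.0869
```

Call:
servo_tool(
  targets=[
    [0, 0, 0, 0, 0, 0, 8.7],
    [0, 0, 0, 0, 0, 0, 8.7],
  ],
)

```text
t: 1.7
tcp_pos: [0.4947, 0.365, 0.2795]
tool_rot: [-0.002, 1.0, 0.001, -0.001]
ft_force: [-0.2, 0.2, 0.1]
opening: 0.0867
```

```bash
python3 - <<'E'
from h import *
o=bot.observe(); print({k:np.round(v,4) for k,v in o.items()})
f=wrist(); save(f,'w1'); P=cloud(f)
for nm,lo,hi,r in(('tip',.145,.17,.03),('rim',.107,.118,.1)):
    m=(np.linalg.norm(P[...,:2]-(.497,.363),axis=-1)<r)&(P[...,2]>lo)&(P[...,2]<hi); q=P[m]
    print(nm,len(q),q.mean(0).round(4),q.min(0).round(4),q.max(0).round(4))
    if nm=='rim':
        q=q[:,:2]
        for i in range(6):
            c,r=circ(q); e=abs(np.linalg.norm(q-c,axis=1)-r); q=q[e<max(.003,np.percentile(e,90))]
        print(c.round(4),r.round(4),len(q))
    if nm=='tip': v,u=np.where(m); print(u.mean(),v.mean(), u.min(),u.max(),v.min(),v.max())
E
```

```text
{'t': np.float64(1.7), 'joint_pos': array([-0.7937,  0.2282,  0.1391,  1.4901, -0.0333,  1.4257,  0.921 ]), 'joint_vel': array([-0.0112, -0.0012, -0.0055,  0.0003,  0.0036, -0.0004,  0.0032]), 'tau': array([ 1.25050e+00, -4.39272e+01,  2.19070e+00, -3.15317e+01,
        1.28400e-01,  8.26000e-02, -1.80000e-03]), 'tcp_pos': array([0.4947, 0.365 , 0.2795]), 'tool_rot': array([-1.8e-03,  1.0e+00,  6.0e-04, -6.0e-04]), 'ft_force': array([-0.1742,  0.2109,  0.0597]), 'wrist_torque': array([ 0.0541, -0.0166, -0.0136]), 'opening': np.float64(0.0867)}
tip 182 [0.4957 0.3643 0.1546] [0.4886 0.357  0.1494] [0.504  0.3723 0.1592]
254.17032967032966 189.65934065934067 247 262 182 197
rim 1365 [0.4908 0.3675 0.1107] [0.4079 0.2927 0.107 ] [0.5682 0.4355 0.1179]
[0.4963 0.3643] 0.0698 1207
```

View pics/w1.png

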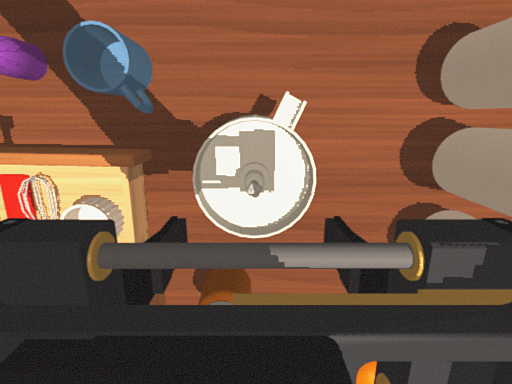

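The shaft tip is at (254,187) in the wrist image, and the rim fit puts the axis at (0.496, 0.364). That agrees with the fixed cameras. Now to the strainer.

Call:
servo_tool(
  targets=[
    [-0.3, -3, 0, 0, 0, 0, 8.7],
    [-0.5, -8, 0, 0, 0, 0, 8.0],
    [-0.7, -13.5, -0.5, 0, 0, 0, 7.0],
    [-0.9, -19, -1, 0, 0, 0, 6.0],
    [-1.1, -24.5, -1.5, 0, 0, 0, 5.6],
    [-1.3, -30, -2, 0, 0, 0, 5.6],
    [-1.5, -35.5, -3, 0, 0, 0, 5.6],
    [-1.7, -41, -4, 0, 0, 0, 5.6],
  ],
)

```text
t: 2.75
tcp_pos: [0.4794, -0.0469, 0.2398]
tool_rot: [-0.002, 1.0, 0.0, 0.001]
ft_force: [1.5, 0.4, -0.5]
opening: 0.0561
```

Call:
servo_tool(
  targets=[
    [-0.2, -5.5, -1, 0, 0, 0, 5.6],
    [-0.4, -11, -2, 0, 0, 0, 5.6],
    [-0.6, -16.5, -4, 0, 0, 0, 5.6],
    [-0.8, -21.5, -6, 0, 0, 0, 5.6],
    [-1, -26, -7.5, 0, 0, 0, 5.6],
    [-1.1, -29.5, -8, 0, 0, 0, 5.6],
    [-1.2, -31.3, -8, 0, 0, 0, 5.6],
    [-1.2, -31.3, -8, 0, 0, 0, 5.6],
  ],
)

```text
t: 3.75
tcp_pos: [0.4679, -0.3601, 0.1594]
tool_rot: [-0.0, 1.0, -0.0, -0.0]
ft_force: [0.6, 0.9, 0.2]
opening: 0.0561
```

Call:
servo_tool(
  targets=[
    [0, 0, 0, 0, 0, 0, 5.6],
    [0, 0, 0, 0, 0, 0, 5.6],
    [0, 0, 0, 0, 0, 0, 5.6],
  ],
)

```text
t: 4.12
tcp_pos: [0.4681, -0.3592, 0.1597]
tool_rot: [-0.001, 1.0, 0.0, 0.0]
ft_force: [-0.0, 0.0, -0.9]
opening: 0.056
```

```bash
python3 - <<'E'
from h import *
o=bot.observe(); print({k:np.round(v,4) for k,v in o.items()})
f=wrist(); save(f,'w2'); P=cloud(f)
for nm,lo,hi,r in(('sleeve',.028,.045,.03),('rim',.011,.022,.08)):
    m=(np.linalg.norm(P[...,:2]-(.468,-.36),axis=-1)<r)&(P[...,2]>lo)&(P[...,2]<hi); q=P[m]
    print(nm,len(q),q.mean(0).round(4),q.min(0).round(4),q.max(0).round(4)); print(circ(q[:,:2]))
E
```

```text
{'t': np.float64(4.125), 'joint_pos': array([-0.0218,  0.2987,  0.7519,  1.7314, -0.2185,  1.1972,  2.3611]), 'joint_vel': array([ 0.0068,  0.0037,  0.0045, -0.0015, -0.0022,  0.0002,  0.0004]), 'tau': array([-8.41000e-02, -3.63659e+01,  6.49270e+00, -2.89916e+01,
        7.50000e-02,  3.22000e-02, -3.20000e-03]), 'tcp_pos': array([ 0.4681, -0.3592,  0.1597]), 'tool_rot': array([-9.e-04,  1.e+00,  3.e-04,  3.e-04]), 'ft_force': array([-0.0129,  0.009 , -0.9247]), 'wrist_torque': array([-0.0008, -0.0133,  0.0131]), 'opening': np.float64(0.056)}
sleeve 458 [ 0.468  -0.3592  0.0326] [ 0.4506 -0.3766  0.0281] [ 0.4856 -0.3417  0.0349]
(array([ 0.46777461, -0.35912215]), np.float64(0.015558749237989715))
rim 1409 [ 0.47   -0.3591  0.0147] [ 0.4073 -0.4205  0.011 ] [ 0.5297 -0.2976  0.022 ]
(array([ 0.46830204, -0.3590277 ]), np.float64(0.05695071965149242))
```

View pics/w2.png

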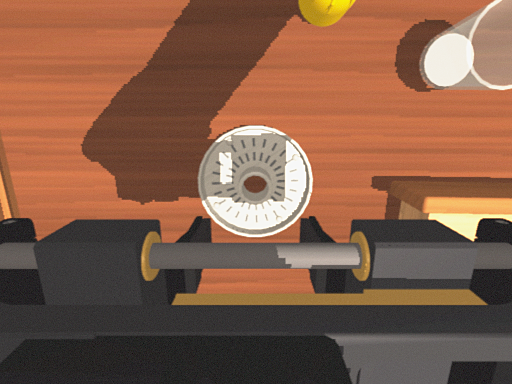

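The strainer is centred under the tool, sleeve at (255,184). I'll descend and grip the sleeve.

Call:
servo_tool(
  targets=[
    [0, 0, -2.5, 0, 0, 0, 5.6],
    [0, 0, -5.5, 0, 0, 0, 5.6],
    [0, 0, -8.5, 0, 0, 0, 5.6],
    [0, 0, -11, 0, 0, 0, 5.6],
    [0, 0, -12.5, 0, 0, 0, 5.6],
    [0, 0, -13.3, 0, 0, 0, 5.6],
    [0, 0, -13.3, 0, 0, 0, 5.6],
  ],
)

```text
t: 5.05
tcp_pos: [0.4676, -0.3603, 0.0267]
tool_rot: [-0.0, 1.0, 0.0, -0.0]
ft_force: [0.2, 0.3, 0.5]
opening: 0.0561
```

Call:
servo_tool(
  targets=[
    [0, 0, 0, 0, 0, 0, 4.6],
    [0, 0, 0, 0, 0, 0, 3.8],
    [0, 0, 0, 0, 0, 0, 3.2],
    [0, 0, 0, 0, 0, 0, 3.0],
    [0, 0, 0, 0, 0, 0, 3.0],
    [0, 0, 0, 0, 0, 0, 3.0],
  ],
  squeeze=25,
)

```text
t: 5.8
tcp_pos: [0.4679, -0.3604, 0.027]
tool_rot: [-0.0, 1.0, 0.0, 0.0]
ft_force: [-0.5, 0.1, 4.1]
opening: 0.0358
```

Call:
servo_tool(
  targets=[
    [0, 0, 1.5, 0, 0, 0, 3.0],
    [0, 0, 4, 0, 0, 0, 3.0],
    [0, 0, 8, 0, 0, 0, 3.0],
    [0, 0, 12, 0, 0, 0, 3.0],
    [0, 0, 16, 0, 0, 0, 3.0],
    [0, 0, 20, 0, 0, 0, 3.0],
    [0, 0, 23, 0, 0, 0, 3.0],
    [0, 0, 23.3, 0, 0, 0, 3.0],
  ],
)

```text
t: 6.8
tcp_pos: [0.468, -0.3613, 0.2621]
tool_rot: [0.0, 1.0, -0.001, 0.002]
ft_force: [-0.6, -0.1, -2.1]
opening: 0.0354
```

```bash
python3 - <<'E'
from h import *
o=bot.observe(); print({k:np.round(v,4) for k,v in o.items() if k in('t','tcp_pos','ft_force','opening','tool_rot')})
f=bot.grab_frame('scene'); crop(f,'s3',50,110,200,150,4)
f=wrist(); save(f,'w3')
E
```

```text
{'t': np.float64(6.8), 'tcp_pos': array([ 0.468 , -0.3613,  0.2621]), 'tool_rot': array([ 1.0e-04,  1.0e+00, -1.0e-03,  1.9e-03]), 'ft_force': array([-0.5887, -0.0775, -2.1169]), 'opening': np.float64(0.0354)}
```

View pics/w3.png

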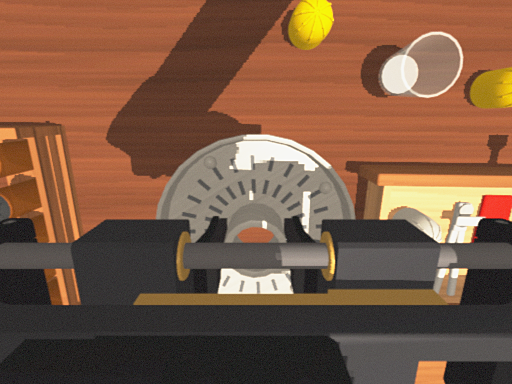

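View pics/s3.png

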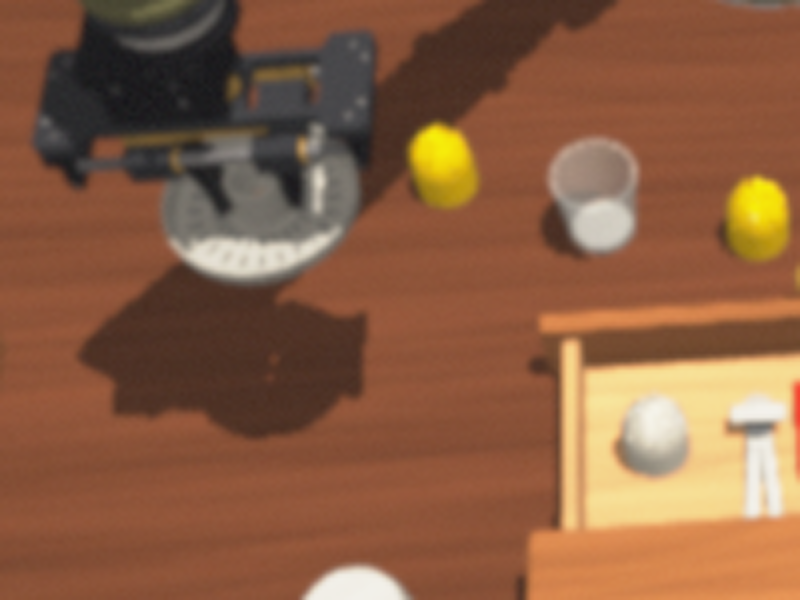

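The strainer is held level, with its sleeve between the jaws at (258,235). Carrying it over the juicer.

Call:
servo_tool(
  targets=[
    [0.2, 3, 0, 0, 0, 0, 3.0],
    [0.5, 7.5, 0, 0, 0, 0, 3.0],
    [0.7, 12.5, 0, 0, 0, 0, 3.0],
    [0.9, 17.5, 0, 0, 0, 0, 3.0],
    [1.1, 22.5, 0, 0, 0, 0, 3.0],
    [1.3, 27.5, 0, 0, 0, 0, 3.0],
    [1.5, 32.5, 0, 0, 0, 0, 3.0],
    [1.6, 37.5, 0, 0, 0, 0, 3.0],
  ],
)

```text
t: 7.9
tcp_pos: [0.4823, 0.0163, 0.2577]
tool_rot: [-0.0, 1.0, -0.0, -0.001]
ft_force: [1.0, 0.1, -1.3]
opening: 0.0357
```

Call:
servo_tool(
  targets=[
    [0.2, 5, 0, 0, 0, 0, 3.0],
    [0.4, 10, 0, 0, 0, 0, 3.0],
    [0.6, 15, 0, 0, 0, 0, 3.0],
    [0.8, 20, 0, 0, 0, 0, 3.0],
    [0.9, 25, 0, 0, 0, 0, 3.0],
    [1.0, 29.5, 0, 0, 0, 0, 3.0],
    [1.1, 33, 0, 0, 0, 0, 3.0],
    [1.2, 34.8, 0, 0, 0, 0, 3.0],
  ],
)

```text
t: 8.9
tcp_pos: [0.494, 0.3643, 0.257]
tool_rot: [-0.001, 1.0, -0.001, -0.002]
ft_force: [0.3, -0.8, -0.7]
opening: 0.0356
```

Call:
servo_tool(
  targets=[
    [0, 0, -1, 0, 0, 0, 3.0],
    [0, 0, -3, 0, 0, 0, 3.0],
    [0, 0, -5, 0, 0, 0, 3.0],
    [0, 0, -5.5, 0, 0, 0, 3.0],
    [0, 0, -5.5, 0, 0, 0, 3.0],
    [0, 0, -5.5, 0, 0, 0, 3.0],
  ],
)

```text
t: 9.65
tcp_pos: [0.4961, 0.3625, 0.2056]
tool_rot: [0.0, 1.0, 0.0, 0.001]
ft_force: [0.6, 0.0, -1.1]
opening: 0.0352
```

```bash
python3 - <<'E'
from h import *
o=bot.observe(); print({k:np.round(v,4) for k,v in o.items() if k in('t','tcp_pos','ft_force','wrist_torque','opening','tool_rot','joint_pos')})
f=bot.grab_frame('scene'); crop(f,'s4',300,90,160,120,5)
f=bot.grab_frame('top'); crop(f,'t4',50,150,160,120,5)
f=wrist(); save(f,'w4')
E
```

```text
{'t': np.float64(9.65), 'joint_pos': array([-0.8099,  0.2607,  0.1622,  1.5995, -0.0434,  1.2833,  0.9295]), 'tcp_pos': array([0.4961, 0.3625, 0.2056]), 'tool_rot': array([2.e-04, 1.e+00, 5.e-04, 6.e-04]), 'ft_force': array([ 0.6287,  0.0417, -1.0521]), 'wrist_torque': array([ 0.0152, -0.0075, -0.0199]), 'opening': np.float64(0.0352)}
```

View pics/w4.png

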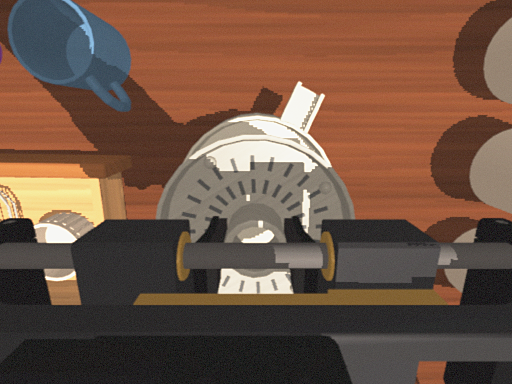

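View pics/s4.png

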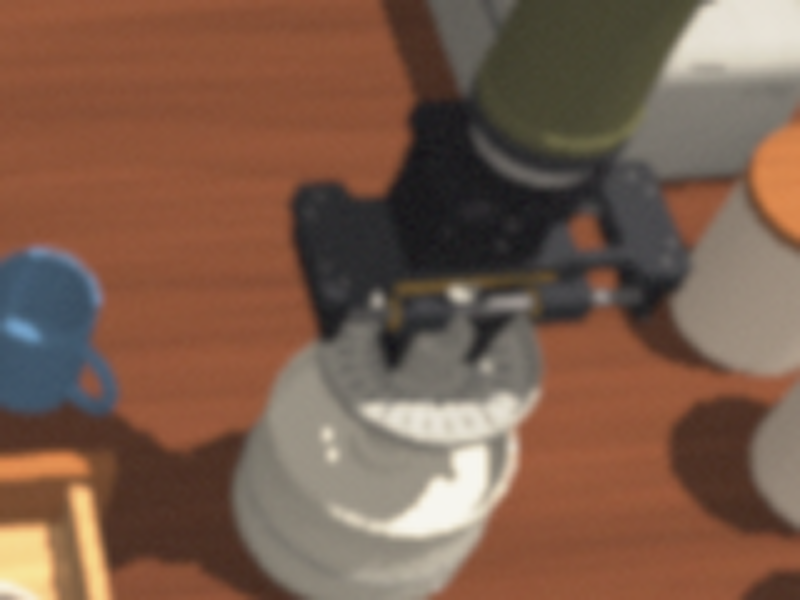

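View pics/t4.png

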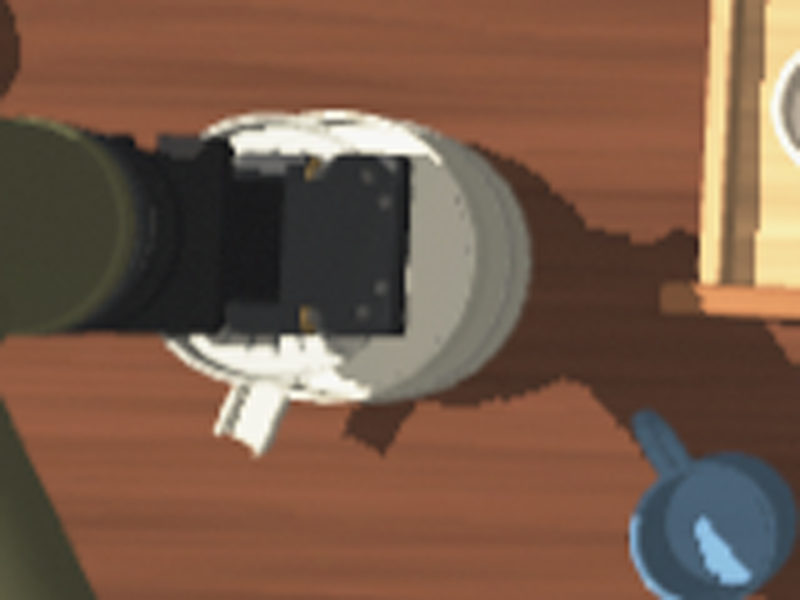

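The strainer is over the juicer, and in the wrist view the rims line up in the column direction. I'll lower it gradually and watch the force.

Call:
servo_tool(
  targets=[
    [0, 0.05, -0.7, 0, 0, 0, 3.0],
    [0, 0.05, -1.5, 0, 0, 0, 3.0],
    [0, 0.05, -2.3, 0, 0, 0, 3.0],
    [0, 0.05, -3.1, 0, 0, 0, 3.0],
    [0, 0.05, -3.9, 0, 0, 0, 3.0],
    [0, 0.05, -4.4, 0, 0, 0, 3.0],
    [0, 0.05, -4.5, 0, 0, 0, 3.0],
  ],
)

```text
t: 10.68
tcp_pos: [0.4954, 0.3631, 0.1591]
tool_rot: [-0.0, 1.0, -0.0, -0.0]
ft_force: [-0.7, 0.2, -1.3]
opening: 0.036
```

Call:
servo_tool(
  targets=[
    [0, 0, -0.3, 0, 0, 0, 3.0],
    [0, 0, -0.6, 0, 0, 0, 3.0],
    [0, 0, -0.9, 0, 0, 0, 3.0],
    [0, 0, -1.0, 0, 0, 0, 3.0],
  ],
)

```text
t: 11.18
tcp_pos: [0.4954, 0.3632, 0.1493]
tool_rot: [-0.0, 1.0, -0.0, -0.0]
ft_force: [-0.2, -0.4, -1.6]
opening: 0.0355
```

Call:
servo_tool(
  targets=[
    [0, 0, -0.3, 0, 0, 0, 3.0],
    [0, 0, -0.6, 0, 0, 0, 3.0],
    [0, 0, -0.8, 0, 0, 0, 3.0],
    [0, 0, -0.8, 0, 0, 0, 3.0],
  ],
)

```text
t: 11.68
tcp_pos: [0.4954, 0.3631, 0.1413]
tool_rot: [-0.0, 1.0, -0.0, -0.0]
ft_force: [0.8, 0.2, -0.6]
opening: 0.0359
```

Call:
servo_tool(
  targets=[
    [0, 0, -0.3, 0, 0, 0, 3.0],
    [0, 0, -0.6, 0, 0, 0, 3.0],
    [0, 0, -0.9, 0, 0, 0, 3.0],
    [0, 0, -1.1, 0, 0, 0, 3.0],
    [0, 0, -1.2, 0, 0, 0, 3.0],
  ],
)

```text
t: 12.3
tcp_pos: [0.4955, 0.3632, 0.1294]
tool_rot: [-0.0, 1.0, -0.0, -0.0]
ft_force: [0.3, -0.1, -1.9]
opening: 0.0358
```

Call:
servo_tool(
  targets=[
    [0, 0, -0.15, 0, 0, 0, 3.0],
    [0, 0, -0.3, 0, 0, 0, 3.0],
    [0, 0, -0.4, 0, 0, 0, 3.0],
  ],
)

```text
t: 12.68
tcp_pos: [0.4955, 0.3632, 0.1255]
tool_rot: [-0.0, 1.0, 0.0, -0.0]
ft_force: [-0.2, 0.7, -1.0]
opening: 0.0356
```

Call:
servo_tool(
  targets=[
    [0, 0, -0.1, 0, 0, 0, 3.0],
    [0, 0, -0.2, 0, 0, 0, 3.0],
    [0, 0, -0.2, 0, 0, 0, 3.0],
  ],
)

```text
t: 13.05
tcp_pos: [0.4955, 0.3632, 0.1252]
tool_rot: [-0.0, 1.0, 0.0, 0.0]
ft_force: [-3.1, -1.7, 7.2]
opening: 0.036
```

Call:
servo_tool(
  targets=[
    [0, 0, -0.1, 0, 0, 0, 3.0],
    [0, 0, -0.15, 0, 0, 0, 3.0],
    [0, 0, -0.15, 0, 0, 0, 3.0],
  ],
)

```text
t: 13.42
tcp_pos: [0.4956, 0.3632, 0.1251]
tool_rot: [-0.0, 1.0, 0.0, 0.0]
ft_force: [-5.5, -4.4, 14.2]
opening: 0.0355
```

Contact comes at TCP z = 0.125, exactly the predicted home height. I'll relax, release and rise.

Call:
servo_tool(
  targets=[
    [0, 0, 0.25, 0, 0, 0, 3.0],
    [0, 0, 0.3, 0, 0, 0, 3.0],
    [0, 0, 0.3, 0, 0, 0, 4.2],
    [0, 0, 0.3, 0, 0, 0, 5.2],
    [0, 0, 0.3, 0, 0, 0, 5.4],
    [0, 0, 0.3, 0, 0, 0, 5.4],
  ],
)

```text
t: 14.18
tcp_pos: [0.4955, 0.3632, 0.1249]
tool_rot: [-0.0, 1.0, -0.0, -0.0]
ft_force: [-0.7, -0.9, -0.1]
opening: 0.053
```

Call:
servo_tool(
  targets=[
    [0, 0, 1, 0, 0, 0, 5.4],
    [0, 0, 3, 0, 0, 0, 5.4],
    [0, 0, 6, 0, 0, 0, 5.4],
    [0, 0, 9, 0, 0, 0, 5.6],
    [0, 0, 12, 0, 0, 0, 6.2],
    [0, 0, 14.5, 0, 0, 0, 6.2],
    [0, 0, 15.5, 0, 0, 0, 6.2],
    [0, 0, 15.5, 0, 0, 0, 6.2],
  ],
)

```text
t: 15.18
tcp_pos: [0.4959, 0.3634, 0.2813]
tool_rot: [-0.0, 1.0, 0.001, 0.001]
ft_force: [-0.9, 0.2, 0.1]
opening: 0.0619
```

Call:
servo_tool(
  targets=[
    [0, 0, 0, 0, 0, 0, 6.2],
    [0, 0, 0, 0, 0, 0, 6.2],
  ],
)

```text
t: 15.42
tcp_pos: [0.4951, 0.3629, 0.2788]
tool_rot: [-0.0, 1.0, -0.001, -0.001]
ft_force: [-0.3, -0.2, -0.6]
opening: 0.0621
```

```bash
python3 - <<'E'
from h import *
o=bot.observe(); print({k:np.round(v,4) for k,v in o.items() if k in('t','tcp_pos','ft_force','wrist_torque','opening','tool_rot','joint_pos')})
f=bot.grab_frame('scene'); crop(f,'s5',300,90,160,120,5)
f=wrist(); save(f,'w5'); P=cloud(f)
for nm,lo,hi,r0,r in(('tip',.149,.17,0,.03),('sleeve',.127,.139,.01,.03),('strrim',.110,.120,.05,.064),('jrim',.107,.12,.0655,.08)):
    d=np.linalg.norm(P[...,:2]-(.496,.3635),axis=-1)
    m=(d<r)&(d>r0)&(P[...,2]>lo)&(P[...,2]<hi); q=P[m]; print(nm,len(q),q.mean(0).round(4),q.min(0).round(4),q.max(0).round(4)); c=circ(q[:,:2]); print(c[0].round(4),c[1].round(4))
    if nm=='strrim':
        A=np.c_[q[:,:2]-(.496,.3635),np.ones(len(q))]; print('tilt',np.linalg.lstsq(A,q[:,2],rcond=None)[0].round(4))
E
```

```text
{'t': np.float64(15.425), 'joint_pos': array([-0.814 ,  0.2281,  0.1659,  1.4926, -0.0376,  1.426 ,  0.9242]), 'tcp_pos': array([0.4951, 0.3629, 0.2788]), 'tool_rot': array([-1.e-04,  1.e+00, -7.e-04, -7.e-04]), 'ft_force': array([-0.2555, -0.1504, -0.6312]), 'wrist_torque': array([0.0356, 0.0558, 0.0216]), 'opening': np.float64(0.0621)}
tip 180 [0.4958 0.3642 0.1547] [0.4888 0.3567 0.1504] [0.5044 0.372  0.1585]
[0.4962 0.3643] 0.0055
sleeve 373 [0.4951 0.3638 0.1309] [0.4787 0.3463 0.127 ] [0.5132 0.3814 0.133 ]
[0.4959 0.364 ] 0.0156
strrim 1032 [0.4973 0.3642 0.1129] [0.4349 0.3026 0.11  ] [0.5581 0.4253 0.1164]
[0.4961 0.364 ] 0.0597
tilt [-3.300e-03 -1.000e-04  1.129e-01]
jrim 1274 [0.4954 0.3656 0.1107] [0.4212 0.2929 0.107 ] [0.5682 0.436  0.1141]
[0.496  0.3645] 0.07
```

View pics/w5.png

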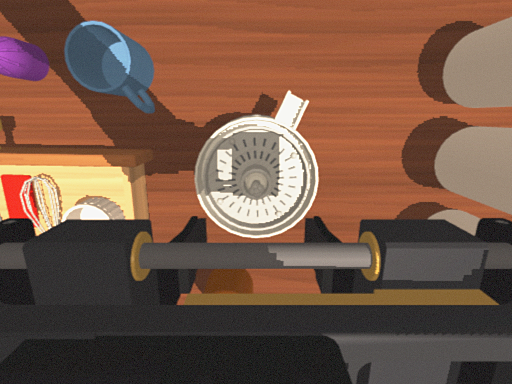

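View pics/s5.png

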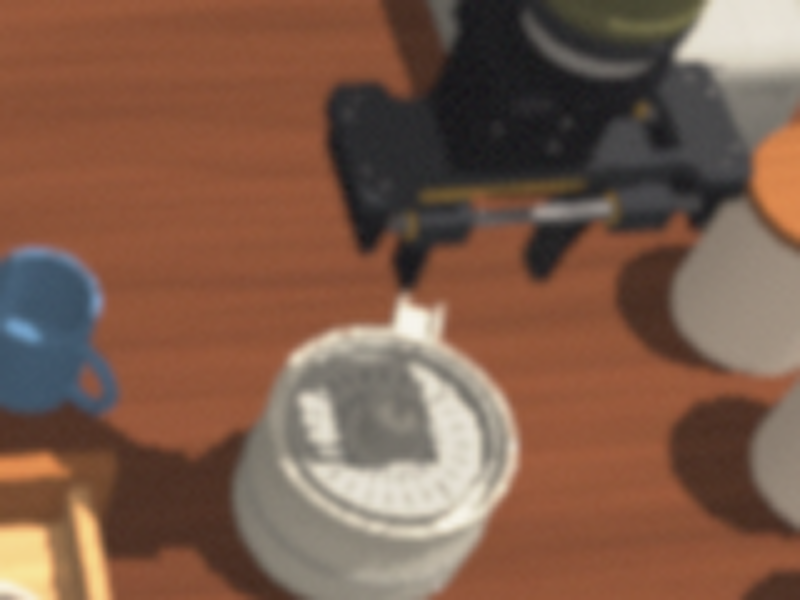

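The strainer is home and level: sleeve top z ≈ 0.133, rim ≈ 0.114, tilt ≈ 0, concentric with the dish at (256,177). On to the cone.

Call:
servo_tool(
  targets=[
    [0.5, -3, 0, 0, 0, 0, 6.2],
    [1, -8, 0, 0, 0, 0, 6.2],
    [1.7, -13.5, 0, 0, 0, 0, 6.2],
    [2.4, -19, -1, 0, 0, 0, 6.2],
    [3, -24.5, -2, 0, 0, 0, 6.2],
    [3.6, -30, -3, 0, 0, 0, 6.2],
    [4.3, -35.5, -5, 0, 0, 0, 6.2],
    [5, -41, -6.5, 0, 0, 0, 6.2],
  ],
)

```text
t: 16.52
tcp_pos: [0.5453, -0.0484, 0.2143]
tool_rot: [-0.0, 1.0, 0.0, -0.0]
ft_force: [0.7, -0.2, 0.5]
opening: 0.0622
```

Call:
servo_tool(
  targets=[
    [0.5, -4.5, -1, 0, 0, 0, 6.2],
    [0.8, -7.2, -1.5, 0, 0, 0, 6.2],
    [0.9, -8.2, -1.5, 0, 0, 0, 6.2],
    [0.9, -8.2, -1.5, 0, 0, 0, 6.2],
    [0.9, -8.2, -1.5, 0, 0, 0, 6.2],
  ],
)

```text
t: 17.15
tcp_pos: [0.5549, -0.1269, 0.2002]
tool_rot: [-0.001, 1.0, 0.0, 0.0]
ft_force: [-0.5, 0.5, -0.1]
opening: 0.0617
```

```bash
python3 - <<'E'
from h import *
o=bot.observe(); print({k:np.round(v,4) for k,v in o.items() if k in('t','tcp_pos','ft_force','wrist_torque','opening','tool_rot','joint_pos')})
f=wrist(); save(f,'w6'); P=cloud(f)
d=np.linalg.norm(P[...,:2]-(.556,-.128),axis=-1)
for lo,hi in((.04,.055),(.055,.065),(.065,.072),(.070,.085)):
    m=(d<.035)&(P[...,2]>lo)&(P[...,2]<hi); q=P[m]; 
    if len(q)>4: print(lo,len(q),q.mean(0).round(4),q.min(0).round(4),q.max(0).round(4),circ(q[:,:2]))
# silhouette circle: cylinder top at z=.04 r .0245 -> white mask
hsv=cv2.cvtColor(f['color'],cv2.COLOR_BGR2HSV); m=((d<.04)&(P[...,2]>.02)).astype(np.uint8); 
c=max(cv2.findContours(m,0,1)[0],key=cv2.contourArea); print(cv2.minEnclosingCircle(c)); (u,v),r=cv2.minEnclosingCircle(c)
print([on_plane(f,u,v,z).round(4).tolist() for z in(.03,.04,.05)])
m=(P[...,2]>.047)&(P[...,2]<.062)&(abs(P[...,0]-.555)<.04)&(P[...,1]<-.16)&(P[...,1]>-.21); q=P[m]; print('wall',q[:,1].min().round(4),q[:,1].max().round(4)) if len(q) else 0
E
```

```text
{'t': np.float64(17.15), 'joint_pos': array([-0.2911,  0.1826,  0.5297,  1.7283, -0.0977,  1.2566,  1.835 ]), 'tcp_pos': array([ 0.5549, -0.1269,  0.2002]), 'tool_rot': array([-1.3e-03,  1.0e+00,  5.0e-04,  2.0e-04]), 'ft_force': array([-0.4774,  0.491 , -0.0642]), 'wrist_torque': array([ 0.06  , -0.0073,  0.0277]), 'opening': np.float64(0.0617)}
0.04 248 [ 0.5405 -0.1283  0.0494] [ 0.5308 -0.1522  0.0401] [ 0.5753 -0.1046  0.055 ] (array([ 0.55468507, -0.12858798]), np.float64(0.022958801380066486))
0.055 480 [ 0.5494 -0.1285  0.0605] [ 0.532  -0.1515  0.055 ] [ 0.5768 -0.1063  0.065 ] (array([ 0.55475164, -0.12864676]), np.float64(0.019274289421764148))
0.065 487 [ 0.5529 -0.1286  0.0685] [ 0.5376 -0.1466  0.065 ] [ 0.5719 -0.1111  0.072 ] (array([ 0.5548172, -0.1286744]), np.float64(0.013624211409029655))
0.07 408 [ 0.5539 -0.1286  0.0734] [ 0.542  -0.1421  0.07  ] [ 0.5674 -0.1154  0.0776] (array([ 0.55454251, -0.12869488]), np.float64(0.008468333031531269))
((241.99874877929688, 364.5042419433594), 165.03855895996094)
[[0.8261, -0.1445, 0.03], [0.8153, -0.144, 0.04], [0.8044, -0.1434, 0.05]]
wall -0.1937 -0.1826
```

View pics/w6.png

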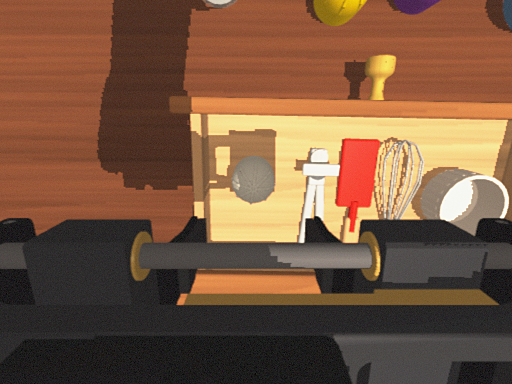

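The cone is at (253,178), fit centre (0.5547, −0.1286). There is about 10 mm on each side between the fingers and the wall or the can opener. Descending to grip.

Call:
servo_tool(
  targets=[
    [0, 0, -3, 0, 0, 0, 6.0],
    [0, 0, -6.5, 0, 0, 0, 6.0],
    [0, 0, -10, 0, 0, 0, 6.0],
    [0, 0, -12.5, 0, 0, 0, 6.0],
    [0, 0, -14.5, 0, 0, 0, 6.0],
    [0, 0, -16, 0, 0, 0, 6.0],
    [0, 0, -16.7, 0, 0, 0, 6.0],
    [0, 0, -16.7, 0, 0, 0, 6.0],
  ],
)

```text
t: 18.2
tcp_pos: [0.5546, -0.1288, 0.0331]
tool_rot: [-0.0, 1.0, 0.0, -0.0]
ft_force: [0.1, 0.3, -0.4]
opening: 0.0599
```

Call:
servo_tool(
  targets=[
    [0, 0, 0, 0, 0, 0, 5.5],
    [0, 0, 0, 0, 0, 0, 5.0],
    [0, 0, 0, 0, 0, 0, 4.6],
    [0, 0, 0, 0, 0, 0, 4.3],
    [0, 0, 0, 0, 0, 0, 4.3],
    [0, 0, 0, 0, 0, 0, 4.3],
  ],
  squeeze=45,
)

```text
t: 18.95
tcp_pos: [0.5549, -0.1287, 0.0335]
tool_rot: [-0.0, 1.0, 0.0, 0.0]
ft_force: [0.6, 0.4, 3.0]
opening: 0.0482
```

Gripped at 48 mm. Lifting.

Call:
servo_tool(
  targets=[
    [0, 0, 1, 0, 0, 0, 4.3],
    [0, 0, 3.5, 0, 0, 0, 4.3],
    [0, 0, 7.5, 0, 0, 0, 4.3],
    [0, 0, 12, 0, 0, 0, 4.3],
    [0, 0, 16.5, 0, 0, 0, 4.3],
    [0, 0, 20, 0, 0, 0, 4.3],
    [0, 0, 21.7, 0, 0, 0, 4.3],
    [0, 0, 21.7, 0, 0, 0, 4.3],
  ],
)

```text
t: 19.95
tcp_pos: [0.5548, -0.1289, 0.2506]
tool_rot: [-0.0, 1.0, 0.0, 0.001]
ft_force: [-0.3, -0.6, -1.8]
opening: 0.0481
```

Call:
servo_tool(
  targets=[
    [-0.5, 3, 0, 0, 0, 0, 4.3],
    [-1, 8, 0, 0, 0, 0, 4.3],
    [-1.7, 13.5, 0, 0, 0, 0, 4.3],
    [-2.4, 19, 0, 0, 0, 0, 4.3],
    [-3, 24.5, 0, 0, 0, 0, 4.3],
    [-3.6, 30, 0, 0, 0, 0, 4.3],
    [-4.3, 35.5, 0, 0, 0, 0, 4.3],
    [-5, 41, 0, 0, 0, 0, 4.3],
  ],
)

```text
t: 20.95
tcp_pos: [0.5032, 0.2824, 0.2476]
tool_rot: [-0.0, 1.0, -0.001, -0.001]
ft_force: [1.5, 0.3, -0.5]
opening: 0.0486
```

Call:
servo_tool(
  targets=[
    [-0.4, 4.5, 0, 0, 0, 0, 4.3],
    [-0.8, 7.2, 0, 0, 0, 0, 4.3],
    [-0.9, 8.2, 0, 0, 0, 0, 4.3],
    [-0.9, 8.2, 0, 0, 0, 0, 4.3],
    [-0.9, 8.2, 0, 0, 0, 0, 4.3],
    [-0.9, 8.2, 0, 0, 0, 0, 4.3],
  ],
)

```text
t: 21.7
tcp_pos: [0.4962, 0.3617, 0.2503]
tool_rot: [0.001, 1.0, -0.0, 0.0]
ft_force: [-0.8, -0.2, 0.1]
opening: 0.0484
```

```bash
python3 - <<'E'
from h import *
o=bot.observe(); print({k:np.round(v,4) for k,v in o.items() if k in('t','tcp_pos','ft_force','wrist_torque','opening','tool_rot')})
f=wrist(); save(f,'w7'); P=cloud(f)
d=np.linalg.norm(P[...,:2]-(.496,.3635),axis=-1)
rim=o['tcp_pos'][2]-.0235
for lo,hi in((.035,.050),(.05,.06),(.06,.072)):
    m=(d<.035)&(P[...,2]>rim+lo)&(P[...,2]<rim+hi); q=P[m]
    if len(q)>4: print(lo,len(q),q.min(0).round(4),q.max(0).round(4),circ(q[:,:2]))
m=(abs(d-.07)<.012)&(P[...,2]<.12)&(P[...,2]>.107);q=P[m];print(len(q),circ(q[:,:2]))
s=bot.grab_frame('scene'); crop(s,'s7',300,60,160,120,5)
E
```

```text
{'t': np.float64(21.7), 'tcp_pos': array([0.4962, 0.3617, 0.2503]), 'tool_rot': array([ 1.1e-03,  1.0e+00, -1.0e-04,  2.0e-04]), 'ft_force': array([-0.8358, -0.2451,  0.1448]), 'wrist_torque': array([-0.0011,  0.028 ,  0.0168]), 'opening': np.float64(0.0484)}
0.035 1961 [0.4716 0.3301 0.2618] [0.5109 0.397  0.2768] (array([0.49904268, 0.36310059]), np.float64(0.025323680344996356))
0.05 1811 [0.4745 0.3327 0.2768] [0.5083 0.3912 0.2868] (array([0.50127461, 0.36195518]), np.float64(0.022742017167570277))
0.06 1643 [0.4832 0.3318 0.2868] [0.5023 0.3924 0.2987] (array([0.48481004, 0.36203162]), np.float64(0.018072926746288787))
2016 (array([0.49368441, 0.36418744]), np.float64(0.06449346339174142))
```

View pics/w7.png

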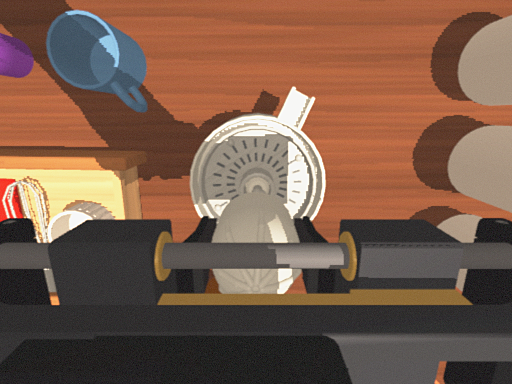

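View pics/s7.png

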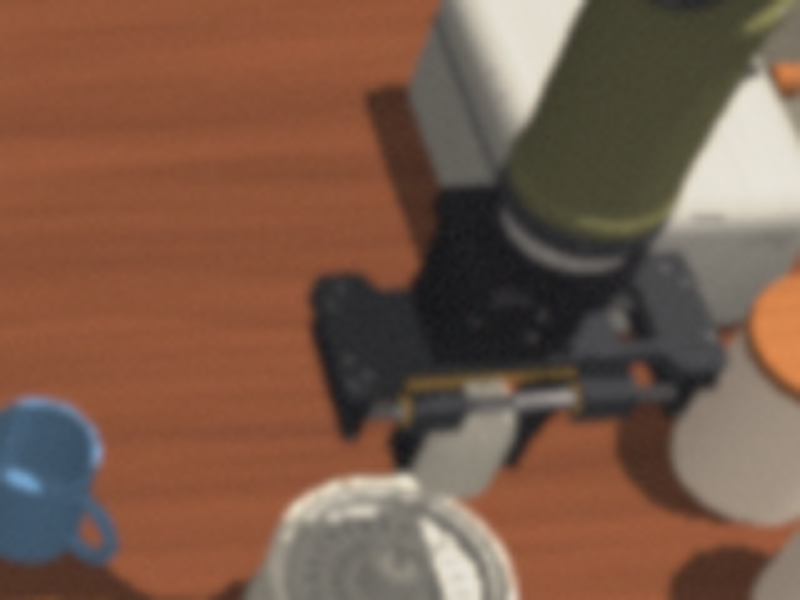

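The cone is held upright, its dome at (255,245) in the wrist view. I'll lower toward the shaft and then check the lateral forces near contact.

Call:
servo_tool(
  targets=[
    [0, 0, -1.5, 0, 0, 0, 4.3],
    [0, 0, -3.5, 0, 0, 0, 4.3],
    [0, 0, -5.5, 0, 0, 0, 4.3],
    [0, 0, -7.3, 0, 0, 0, 4.3],
    [0, 0, -8.3, 0, 0, 0, 4.3],
    [0, 0, -8.8, 0, 0, 0, 4.3],
    [0, 0, -8.8, 0, 0, 0, 4.3],
  ],
)

```text
t: 22.68
tcp_pos: [0.4956, 0.3633, 0.1621]
tool_rot: [-0.0, 1.0, 0.0, 0.0]
ft_force: [0.0, 0.5, -0.6]
opening: 0.048
```

Call:
servo_tool(
  targets=[
    [0, 0, -0.2, 0, 0, 0, 4.3],
    [0, 0, -0.4, 0, 0, 0, 4.3],
    [0, 0, -0.6, 0, 0, 0, 4.3],
    [0, 0, -0.7, 0, 0, 0, 4.3],
  ],
)

```text
t: 23.18
tcp_pos: [0.4955, 0.3632, 0.155]
tool_rot: [-0.0, 1.0, 0.0, -0.0]
ft_force: [0.3, -0.2, 0.2]
opening: 0.0481
```

Call:
servo_tool(
  targets=[
    [0, 0, -0.2, 0, 0, 0, 4.3],
    [0, 0, -0.4, 0, 0, 0, 4.3],
    [0, 0, -0.4, 0, 0, 0, 4.3],
  ],
)

```text
t: 23.55
tcp_pos: [0.4954, 0.3631, 0.1508]
tool_rot: [-0.0, 1.0, -0.0, -0.0]
ft_force: [0.6, 0.5, -1.0]
opening: 0.0484
```

Call:
servo_tool(
  targets=[
    [0, 0, -0.15, 0, 0, 0, 4.3],
    [0, 0, -0.3, 0, 0, 0, 4.3],
    [0, 0, -0.3, 0, 0, 0, 4.3],
  ],
)

```text
t: 23.92
tcp_pos: [0.496, 0.3635, 0.1486]
tool_rot: [-0.0, 1.0, 0.0, 0.001]
ft_force: [0.9, 0.5, 1.5]
opening: 0.0481
```

Call:
servo_tool(
  targets=[
    [0, 0, -0.15, 0, 0, 0, 4.3],
    [0, 0, -0.3, 0, 0, 0, 4.3],
    [0, 0, -0.3, 0, 0, 0, 4.3],
  ],
)

```text
t: 24.3
tcp_pos: [0.4961, 0.3636, 0.1457]
tool_rot: [-0.0, 1.0, 0.0, 0.001]
ft_force: [2.3, 1.0, 3.5]
opening: 0.0482
```

Call:
servo_tool(
  targets=[
    [0, 0, -0.15, 0, 0, 0, 4.3],
    [0, 0, -0.3, 0, 0, 0, 4.3],
    [0, 0, -0.3, 0, 0, 0, 4.3],
  ],
)

```text
t: 24.68
tcp_pos: [0.4961, 0.3636, 0.1429]
tool_rot: [-0.0, 1.0, 0.001, 0.001]
ft_force: [1.5, 1.3, 6.6]
opening: 0.0481
```

The force is climbing along the spring curve, and contact began at the predicted height. Continuing.

Call:
servo_tool(
  targets=[
    [0, 0, -0.15, 0, 0, 0, 4.3],
    [0, 0, -0.3, 0, 0, 0, 4.3],
    [0, 0, -0.3, 0, 0, 0, 4.3],
  ],
)

```text
t: 25.05
tcp_pos: [0.4956, 0.3632, 0.1386]
tool_rot: [-0.0, 1.0, 0.0, 0.0]
ft_force: [3.8, 2.3, -3.4]
opening: 0.0483
```

Call:
servo_tool(
  targets=[
    [0, 0, -0.15, 0, 0, 0, 4.3],
    [0, 0, -0.3, 0, 0, 0, 4.3],
    [0, 0, -0.3, 0, 0, 0, 4.3],
  ],
)

```text
t: 25.42
tcp_pos: [0.4951, 0.363, 0.1359]
tool_rot: [-0.0, 1.0, -0.0, -0.001]
ft_force: [-0.6, 0.2, 3.2]
opening: 0.0482
```

Call:
servo_tool(
  targets=[
    [0, 0, -0.15, 0, 0, 0, 4.3],
    [0, 0, -0.3, 0, 0, 0, 4.3],
    [0, 0, -0.3, 0, 0, 0, 4.3],
  ],
)

```text
t: 25.8
tcp_pos: [0.4953, 0.363, 0.1332]
tool_rot: [-0.0, 1.0, -0.0, -0.0]
ft_force: [-2.0, -1.7, 5.5]
opening: 0.0481
```

Clicked: the force dropped to −3.4 N at z = 0.1386, then rose again. Now I'll bear down to the stop.

Call:
servo_tool(
  targets=[
    [0, 0, -0.1, 0, 0, 0, 4.3],
    [0, 0, -0.2, 0, 0, 0, 4.3],
    [0, 0, -0.3, 0, 0, 0, 4.3],
    [0, 0, -0.3, 0, 0, 0, 4.3],
  ],
)

```text
t: 26.3
tcp_pos: [0.4954, 0.3631, 0.1308]
tool_rot: [-0.0, 1.0, -0.0, -0.0]
ft_force: [-2.7, -2.1, 7.6]
opening: 0.0485
```

Call:
servo_tool(
  targets=[
    [0, 0, -0.1, 0, 0, 0, 4.3],
    [0, 0, -0.2, 0, 0, 0, 4.3],
    [0, 0, -0.2, 0, 0, 0, 4.3],
  ],
)

```text
t: 26.68
tcp_pos: [0.4957, 0.3632, 0.1304]
tool_rot: [-0.0, 1.0, 0.0, 0.0]
ft_force: [-5.1, -3.6, 14.6]
opening: 0.0484
```

Call:
servo_tool(
  targets=[
    [0, 0, -0.1, 0, 0, 0, 4.3],
    [0, 0, -0.1, 0, 0, 0, 4.3],
    [0, 0, -0.1, 0, 0, 0, 4.3],
  ],
)

```text
t: 27.05
tcp_pos: [0.4959, 0.3633, 0.1303]
tool_rot: [0.0, 1.0, 0.001, 0.001]
ft_force: [-5.6, -4.4, 18.0]
opening: 0.0487
```

It sits at the hard stop at TCP z = 0.1303 (predicted 0.1305) with an 18 N push. I'll hold and do the final checks.

Call:
servo_tool(
  targets=[
    [0, 0, 0, 0, 0, 0, 4.3],
    [0, 0, 0, 0, 0, 0, 4.3],
    [0, 0, 0, 0, 0, 0, 4.3],
    [0, 0, 0, 0, 0, 0, 4.3],
  ],
)

```text
t: 27.55
tcp_pos: [0.4959, 0.3633, 0.1303]
tool_rot: [0.0, 1.0, 0.001, 0.0]
ft_force: [-6.0, -4.3, 17.5]
opening: 0.0483
```

```bash
python3 - <<'E'
from h import *
o=bot.observe(); print({k:np.round(v,4) for k,v in o.items() if k in('t','tcp_pos','ft_force','wrist_torque','opening','tool_rot')})
f=wrist(); save(f,'w8')
s=bot.grab_frame('scene'); save(s,'s8'); P=cloud(s)
m=(P[...,2]>.066)&(P[...,2]<.077)&(P[...,0]<.55)&(P[...,0]>.44)&(abs(P[...,1])<.2); q=P[m]; print('front',np.polyfit(q[:,1],q[:,0],1).round(4))
Q=cloud(f); d=np.linalg.norm(Q[...,:2]-(.496,.3635),axis=-1); m=(d<.064)&(d>.052)&(Q[...,2]<.12)&(Q[...,2]>.108); q=Q[m]; print('strrim z',len(q),q[:,2].mean().round(4))
E
```

```text
{'t': np.float64(27.55), 'tcp_pos': array([0.4959, 0.3633, 0.1303]), 'tool_rot': array([0.e+00, 1.e+00, 6.e-04, 5.e-04]), 'ft_force': array([-6.0254, -4.2573, 17.4642]), 'wrist_torque': array([-0.9394,  1.0705, -0.0197]), 'opening': np.float64(0.0483)}
front [0.0155 0.4783]
strrim z 1808 0.1125
```

View pics/w8.png

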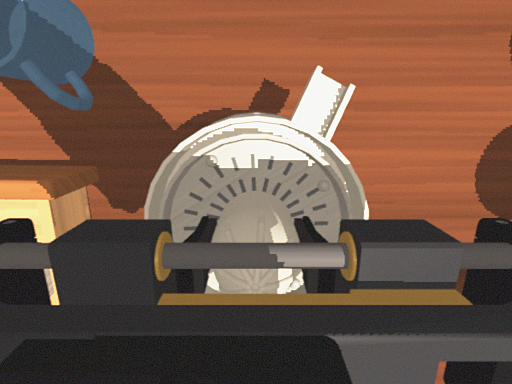

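View pics/s8.png

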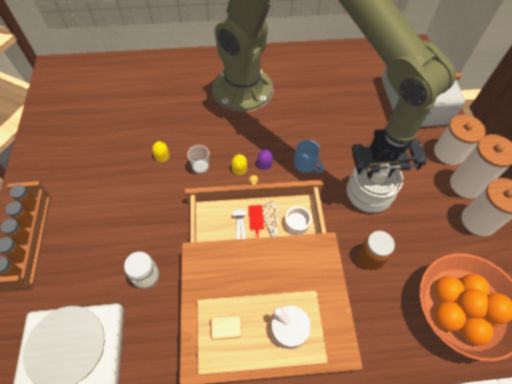

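Wrist view: the cone sits inside the strainer with its dome at (255,250), and the strainer rim is level. Scene view: drawer front still spans (188,190) to (323,185), and nothing else has moved.

```bash
python3 - <<'E'
from h import *
print(bot.sign_off())
E
```

```text
the job is handed in; nothing more can be done
None
```

The juicer is together and the job was handed in at about 27.7 s, with the gripper still holding the cone and pressing it down.

- **Strainer:** I lowered it by hand over the spigot and let go. Contact came at TCP z = 0.125 m, the predicted home height. Afterwards its sleeve top was at about 133 mm and its rim at 113–114 mm. It was level and concentric with the dish.
- **Cone:** It came out of the drawer and clicked onto the shaft at TCP z ≈ 0.139 m, where the force dropped from about 7 N to −3 N. I then pressed to the hard stop: TCP 0.1303 m, against 0.1305 m predicted. It held steady at about 17.5 N with no sign of slipping.
- **Side force:** At the stop there was also a sideways force of about 7 N.
- **Drawer and other things:** In the last scene view the drawer and everything else look unmoved. One check disagreed. A line fitted to the drawer front's depth points gave a different slope from before (0.0155 against 0.0005), with its position 2 mm off. I put this down to stray points in the fit and did not re-measure, because the drawer's outline in the picture was unchanged.

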